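# Marker back to the pen mug

## Robot

A 6-joint arm with a two-finger parallel gripper is mounted at the origin on a cart in front of the work surface, level with it; the furniture and walls round the work are solid. World frame = base frame: x ahead of the robot, y to its left, z up, the work surface at z = 0. Lengths are in mm, angles in rad, forces in N, time in s.
With the tool pointing down it reaches from about 400 to 925 mm from the base axis. Payload 12.5 kg.
Tool frame: the origin (TCP) lies between the finger pads; the fingertips stand 25 mm ahead of it and the grasp point (between the pads) lies 6 mm ahead of it; z points along the fingers, y is the line along which they close (so a half turn about z gives the same grasp; the last joint's range is limited). The gripper opens to 95 mm and grips with 3 to 60 N. Pads are 20 mm wide; open, the fingers measure 119 mm over their backs; the gripper's body (75 mm by 180 mm) begins 59 mm behind the grasp point.
Start: joints at [1.144, 0.491, 1.559, -0, 1.092, -0.106], TCP at [197.061, 593.136, 239.661] pointing down, gripper open.
Joint ranges: [-3.1, 3.1], [-0.84, 2.19], [0.05, 2.79], [-1.13, 4.28], [0.06, 2.93], [-2.69, 2.69]. Speed limits (rad/s): [2.22, 2.22, 2.79, 3.14, 3.14, 3.14].

## Interface

Orientations are given as [roll, pitch, yaw] about the fixed x, y, z axes, in that order (R = Rz(yaw) Ry(pitch) Rx(roll)).
In Python, from cell import state, read_camera, job_done, cut_out gives the robot as it stands. The module is installed in compiled form; this text tells all that it offers.
- The arm moves only by the tool jog_arm, never from a script. Its argument "motion" is a list of rows, each a list of 2 entries, a list of its own where there are three numbers: the shift along the tool's x, y, z in mm, then the turn about the tool's z in rad. A call has 1 to 5 rows; each row is the pose to reach, as a shift and turn from the pose commanded when the call began, along the tool's axes at that moment; what a row does not reach only later rows make up. A row lasts 1/10 s, in which the tool goes at most 50 mm and 8.59 degrees, less where a joint would pass 70% of its speed; a pose out of reach is approached as far as the arm can. A call with a gripper value outside its range is refused whole. "grip" is the closure, from 0 (fully open) to 1 (shut), set as the call begins (left out, the last holds). The fingers move at their own pace and stop on an object; the grip force is fixed at half the most. Time passes only in rows, so rows that repeat a pose let the fingers close. It gives the time, the measured TCP pose, the force, the opening and the grip force at its end, in the units of the state.
- state(): the state, without advancing time (a new reading comes with each control period).
- read_camera(name): name is "scene" or "top" or "wrist"; returns a dict with "img" (480x640x3 uint8, blue, green, red), "vertical_fov" (degrees; the focal length in pixels is half the picture's height over the tangent of half this angle, whatever the lens; pixels are square), "cx", "cy" (the principal point, pixels), "extrinsics" (4x4, takes a point from camera to world coordinates). Camera axes: x right, y up, looking along -z (the intrinsics and any distortion apply to the point x, -y, -z); pixel columns grow to the right and rows downward; lengths in mm; the calibration is good to about 2 mm. The wrist camera is an equidistant fisheye: a pixel r from the principal point sees the ray r / f radians off the axis. A picture is of the moment at which its call begins. There is no depth.
- job_done(): hands the job in; it is judged then, once.
Trained networks look in a picture, given as the dict that the camera call returned (one of the last four; its "shot" number tells which), for a name from the list of things; names that differ only in an ending like _2 or _b are one class to them, and where a whole thing is asked for, a point or a joint stands for the part that bears it (a point fixed in the world has none). Each returns a list of dicts, best first, with "p" (0 to 1); they miss things now and then, are a little off and sometimes report something else, mostly with a low value. They report only what shows in the picture. A call takes as long as a camera call.
- cut_out(name, picture): "region" (480x640 bool, what is visible of it) and "box" ([left, top, right, bottom] in pixels, round what is visible of it).
The state is a dict: "t": time; "joints": joint angles; "qvel": joint speeds; "tau": joint torques, N m; "eef_pos": TCP position; "tcp_rot": TCP orientation; "ft_force": force on the tool from outside, world axes, zero at the start; "moment": the same for the moment, N m; "opening": opening from 0.0 (shut) to 1.0 (fully open); "grip_force": force on a finger pad.
Only numpy, scipy, OpenCV 4.12 (cv2) and the standard library are available. Lean on these libraries where they do the work, as an engineer would, in place of code of your own. Each camera call takes 0.05 s, during which the arm holds its last target. There are 200 camera calls.

## Task

The blue marker has ended up in the screwdriver stand. Pull it straight up out of its hole and stand it in the empty mug, the same way up. Leave the two screwdrivers in the stand and the mug upright where it is.

Things in the scene. Friction and masses are not known exactly. Their poses are not given: they have to be found in the camera images.
- marker: Round marker with a white barrel and blue cap, 12 mm thick, 138 mm long, light, standing cap up in one of 3 holes of a fixed grey stand (162 mm along the row, 56 mm across, 98 mm high; holes 16 mm wide, 56 mm apart); its top 48 mm show above the stand. Origin: centre of its lower end (8 mm above the table at the start); z runs up along it to its top; at the start y runs along the row of holes, x across it.
- mug_in (a point): Centre of the inner floor of the empty white spotted mug, 7 mm above the table; z up. The mug is loose (0.22 kg), 78 mm wide outside, about 64 mm inside, its rim 93 mm above the table. Its handle reaches 75 mm from this point towards -y of this frame. A fixed desk lamp stands ahead of the robot, its head 0.6 m above the table at x 0.12 to 0.26, y 0: keep the whole arm left of it.
- screwdriver_red: Screwdriver with a red handle, loose, standing handle up in another hole of the stand; 161 mm long, handle 20 mm thick and its top 171 mm above the table. Origin: centre of its lower tip; z runs up along it. To be left there.
- screwdriver_yellow: Small screwdriver with a yellow handle, loose, standing handle up in the remaining hole of the stand; 136 mm long, handle 15 mm thick and its top 144 mm above the table. Origin: centre of its lower tip; z runs up along it. To be left there.

How it is judged (in metres and radians):
On the way:
1. the marker is out of the stand: its lower end is above the stand's top (height (world z) of marker above 0.1 m), for 0.1 s.
At the end, for the whole second after the job is handed in: The marker rests in the mug, same end down: that end within 36 mm of the mug's axis, under 20 mm above its inner floor, leaning under 43 degrees. The mug is upright (8 degrees) and within 40 mm of its place; both screwdrivers are within 20 mm of where they were in the stand (horizontal distance between marker and mug_in below 0.036 m and z of marker in the frame of mug_in below 0.02 m and angle between marker's own z axis and vertical below 0.75 rad and linear speed of marker below 0.03 m/s and angle between mug_in's own z axis and vertical below 0.15 rad and distance of mug_in from where it was at the start of the episode below 0.04 m and distance of each of screwdriver_red, screwdriver_yellow from where it was at the start of the episode below 0.02 m); the robot touches nothing.
It fails at once if a screwdriver is pulled up or knocked out of the stand (distance of any of screwdriver_red, screwdriver_yellow from where it was at the start of the episode above 0.03 m).
It fails at once if the mug is tipped over (angle between mug_in's own z axis and vertical above 0.6 rad).
It also fails if it takes over 42 s, if anything falls off the work surface, if the arm or the gripper's body presses on something with over 40 N, if the wrist force passes 120 N, or if a joint passes its speed limit or range.

## Working session

There is one attempt and no reset: what is moved stays moved. The work goes in short steps, Python scripts to look and compute and a tool call to move; the robot and the scene stay as the last step left them, time stands still between calls to the robot, and variables do not carry over. Pictures are saved under pics/ and viewed, at most 10 in all, crops included, and the job is handed in when it is done.

Besides the shell and the picture viewer there is one more tool, called after ">>>" by a JSON object that holds its "method" and its "body". jog_arm: Moves the arm, as the interface text tells. Its arguments: {"type":"object","properties":{"motion":{"type":"array"},"grip":{"type":"number"}},"required":["motion"]}

```bash
mkdir -p pics; cat > h.py <<'E'
import numpy as np, cv2
from cell import state, read_camera, job_done, cut_out
def cam(p):
    f=240/np.tan(np.radians(p["vertical_fov"]/2)); return f,p["cx"],p["cy"],np.array(p["extrinsics"])
def ray(p,u,v,fish=False):
    f,cx,cy,E=cam(p); d=np.array([(u-cx)/f,(v-cy)/f])
    if fish:
        r=np.hypot(*d); s=np.sin(r)/r if r>1e-9 else 1; c=np.array([d[0]*s,-d[1]*s,-np.cos(r)])
    else: c=np.array([d[0],-d[1],-1.])
    w=E[:3,:3]@c; return E[:3,3],w/np.linalg.norm(w)
def atz(p,u,v,z,fish=False):
    o,d=ray(p,u,v,fish); return o+d*(z-o[2])/d[2]
def proj(p,X,fish=False):
    f,cx,cy,E=cam(p); c=E[:3,:3].T@(np.array(X)-E[:3,3]); x,y,z=c[0],-c[1],-c[2]
    if fish:
        r=np.hypot(x,y); t=np.arctan2(r,z); return cx+f*t*x/r, cy+f*t*y/r
    return cx+f*x/z, cy+f*y/z
E
cat > a.py <<'E'
from h import *
s=state(); print(s)
for n in ["scene","top","wrist"]:
    p=read_camera(n); cv2.imwrite(f"pics/{n}0.png",p["img"])
    print(n,p["vertical_fov"],np.round(p["extrinsics"],3).tolist())
    for t in ["marker","mug_in","screwdriver_red","screwdriver_yellow"]:
        for c in cut_out(t,p)[:2]:
            ys,xs=np.nonzero(c["region"]); print(t,round(c["p"],2),np.round(c["box"],1),xs.mean().round(1),ys.mean().round(1), len(xs))
E
python3 a.py
```

```text
{'t': 0.0, 'joints': array([ 1.14438190e+00,  4.91582431e-01,  1.55947208e+00, -2.48219932e-05,
        1.09172080e+00, -1.05600391e-01]), 'qvel': array([ 0.00112957,  0.00136917,  0.00062862,  0.00098811, -0.00099275,
        0.00137467]), 'tau': array([ 2.65406896e-03, -6.12656379e+01, -2.58181947e+01,  6.92912028e-02,
        4.82244138e-02, -1.30177409e-04]), 'eef_pos': array([196.97446759, 592.90513179, 239.03973978]), 'tcp_rot': array([-3.14041427e+00, -1.02765395e-04,  2.82079002e+00]), 'ft_force': array([ 0.86051454,  0.51001539, -0.04019162]), 'moment': array([-0.05311558, -0.04300022,  0.01485946]), 'grip_force': 0.0, 'opening': 0.9977957413562353}
scene 47.15686078077472 [[-0.806, 0.309, -0.506, 13.805], [-0.593, -0.414, 0.691, 1085.126], [0.004, 0.856, 0.517, 494.733], [0.0, 0.0, 0.0, 1.0]]
marker 0.72 [288.9 203.2 294.5 239.7] 290.2 223.3 272
mug_in 0.83 [350.5 222.7 409.4 296.4] 375.6 256.6 3705
screwdriver_yellow 0.64 [282.  191.7 288.8 224.5] 283.4 207.0 242
screwdriver_yellow 0.32 [272.  163.1 284.  208.4] 278.5 180.9 436
top 52.87288907117943 [[0.025, 0.99, -0.138, 337.863], [-0.999, 0.029, 0.027, 506.105], [0.031, 0.137, 0.99, 909.877], [0.0, 0.0, 0.0, 1.0]]
marker 0.5 [276.3 238.1 285.6 249.4] 279.9 243.4 86
mug_in 0.77 [312.  277.3 374.1 320.4] 337.6 298.4 1797
screwdriver_red 0.59 [320.4 185.2 333.2 201.4] 327.4 192.5 185
screwdriver_red 0.24 [311.9 275.3 375.4 323.1] 337.3 298.1 1765
screwdriver_yellow 0.42 [298.5 212.4 307.4 227. ] 303.2 219.4 76
wrist 65.70646984690485 [[0.316, -0.921, -0.227, 133.388], [0.949, 0.307, 0.077, 614.344], [-0.001, -0.24, 0.971, 385.371], [0.0, 0.0, 0.0, 1.0]]
mug_in 0.77 [222.6 351.  283.2 376.8] 251.3 363.1 1093
```

```bash
python3 - <<'E'
import cv2
a=cv2.imread("pics/scene0.png")[140:320,230:450]; b=cv2.imread("pics/top0.png")[160:340,240:420]
cv2.imwrite("pics/c0.png",cv2.hconcat([cv2.resize(a,(440,360),interpolation=2),cv2.resize(b,(360,360),interpolation=2)]))
E
```

```text
(no output)
```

View pics/c0.png

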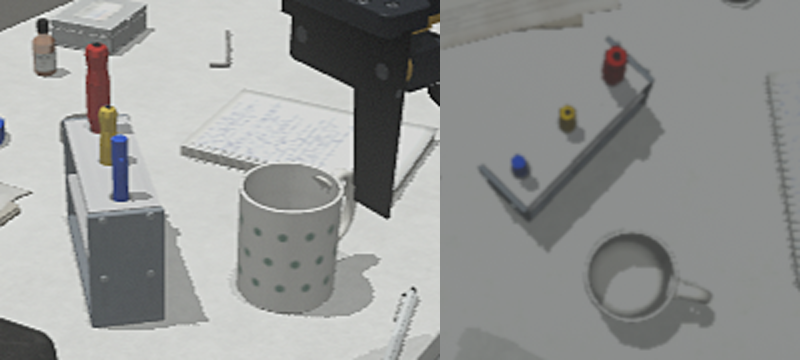

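View pics/wrist0.png

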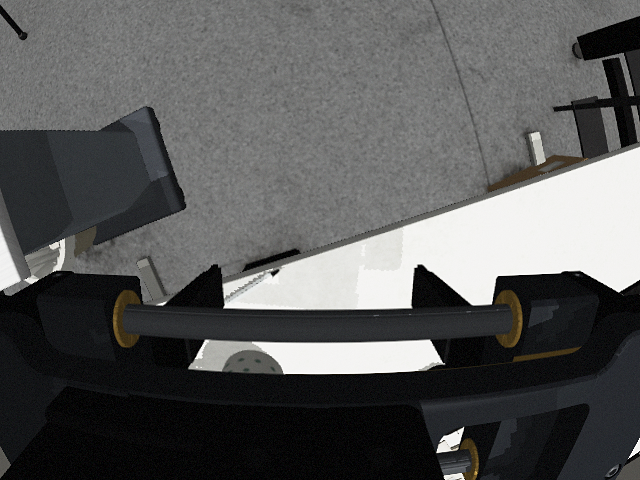

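The crop shows the blue marker cap at about (289.5, 209) in the scene picture and (279.5, 242.5) in the top picture. It sits at the near end of the row, with yellow in the middle and red at the far end. The mug is beside the stand, and the wrist view is blocked by the gripper itself.

```bash
cat > b.py <<'E'
from h import *
S=read_camera("scene"); T=read_camera("top")
print("marker top",atz(T,279.7,241.5,146), "scene", atz(S,289.8,209,146), "base scene",atz(S,290,239.3,98))
print("yel",atz(T,303.4,214.5,144),atz(S,283.8,193,144)); print("red",atz(T,327.7,186.5,171))
# mug: rim ellipse fit from top, project model circle
from scipy.optimize import least_squares
th=np.linspace(0,2*np.pi,24,endpoint=False)
def edges(c,z=93,r=39): return np.array([proj(T,[c[0]+r*np.cos(t),c[1]+r*np.sin(t),z]) for t in th])
# rim outer bounds in top picture: left 312 (585/2 crop), top 276, right 356, bottom ~321
for z in (93,): print("mug rim bbox centre", atz(T,334.5,297.5,z))
# scene rim: left 350.5 right 401 top 222 bottom 247
print("mug scene", atz(S,375.5,233.5,93))
c=atz(S,375.5,233.5,93); 
for c in (atz(S,375.5,233.5,93),atz(T,334.5,297.5,93)):
    e=edges(c); print(e.min(0),e.max(0)); e=np.array([proj(S,[c[0]+39*np.cos(t),c[1]+39*np.sin(t),93]) for t in th]); print("S",e.min(0),e.max(0))
E
python3 b.py
python3 - <<'E'
import cv2
b=cv2.imread("pics/top0.png")[225:335,260:390]
cv2.imwrite("pics/c1.png",cv2.resize(cv2.convertScaleAbs(b,alpha=1.5),(650,550),interpolation=0))
E
```

```text
marker top [447.07247152 548.16521823 146.        ] scene [449.71120656 552.21984234 146.        ] base scene [449.28477274 553.89457542  98.        ]
yel [492.49061386 511.67405739 144.        ] [492.18187154 513.50078133 144.        ]
red [533.047233   474.59198035 171.        ]
mug rim bbox centre [362.03367668 455.5530032   93.        ]
mug scene [363.62901485 457.74077712  93.        ]
[310.09122024 273.41273292] [356.29557275 319.92569567]
S [349.2929938 221.1981026] [401.93944435 246.84274908]
[311.36506641 274.38647519] [357.57529556 320.9217167 ]
S [350.99094983 220.95446203] [403.60693523 246.55550842]
```

View pics/c1.png

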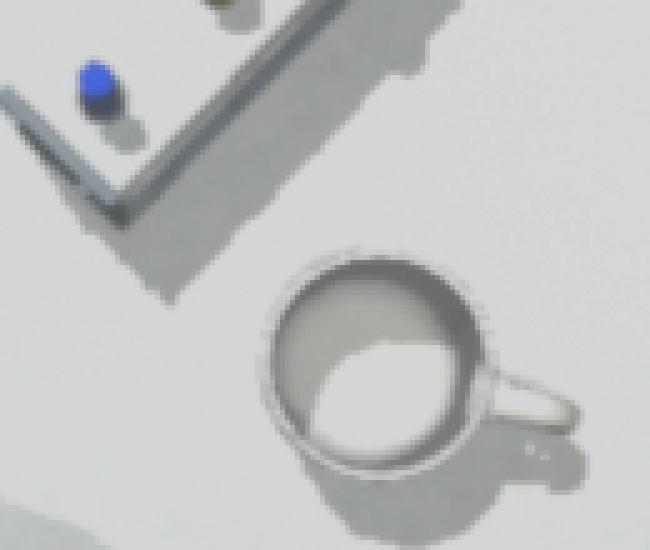

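Cap centre is about (279, 240.4) in the top picture, and the rim spans columns 312–358 and rows 274–321. That puts the marker at about (449, 551) and the mug at about (362, 456.5). The move needs a 0.417 rad turn so the fingers close across the row.

>>> {"method": "jog_arm", "body": {"motion": [[[-50,8,0],0.1],[[-100,16,0],0.2],[[-150,24,0],0.3],[[-200,32,0],0.4],[[-252,40,0],0.417]], "grip": 0}}

```text
t: 1.35
eef_pos: [445.7, 551.9, 239.7]
tcp_rot: [3.141, -0.0, 2.4]
ft_force: [-0.1, -0.5, 0.5]
opening: 1.001
grip_force: 0.0
```

>>> {"method": "jog_arm", "body": {"motion": [[[0,0,0],0],[[0,0,0],0]]}}

```text
t: 1.55
eef_pos: [444.7, 551.8, 239.0]
tcp_rot: [-3.141, -0.0, 2.402]
ft_force: [-0.4, -0.4, -1.2]
opening: 1.0
grip_force: 0.0
```

```bash
python3 - <<'E'
from h import *
s=state(); print(s["t"],s["eef_pos"],s["tcp_rot"],s["joints"])
W=read_camera("wrist"); cv2.imwrite("pics/w1.png",W["img"])
S=read_camera("scene")
for t in ["marker","screwdriver_yellow"]:
    for n,p in(("w",W),("s",S)):
        for c in cut_out(t,p)[:1]: print(t,n,c["p"],c["box"])
print(proj(W,[449,551,146],True),proj(W,[449,551,98],True))
a=S["img"][100:320,210:430]; 
cv2.imwrite("pics/w1.png",cv2.hconcat([W["img"][240:460,100:540],cv2.resize(a,(360,360))[:220]]) if 0 else W["img"])
E
```

```text
1.55 [444.67346331 551.8261915  239.00964627] [-3.14079125e+00 -1.97365151e-04  2.40191297e+00] [ 7.99333062e-01  6.15502152e-01  1.32836999e+00  1.84430747e-04
  1.19852779e+00 -3.18508169e-02]
marker w 0.97 [312.8, 231.9, 332.8, 267.4]
marker s 0.53 [288.0, 205.9, 294.4, 238.9]
screwdriver_yellow w 0.49 [311.1, 297.3, 328.9, 308.9]
screwdriver_yellow s 0.71 [281.7, 190.6, 289.1, 224.8]
(np.float64(321.1774545521336), np.float64(255.1040234923153)) (np.float64(320.65129274321185), np.float64(237.91485762173778))
```

View pics/w1.png

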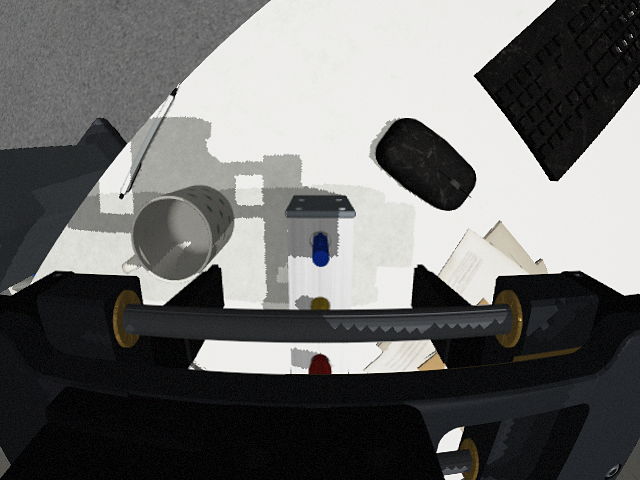

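The wrist view shows the marker upright at column 321, with its cap top at rows 250–267. The stand is square in the picture, so the yaw is right. The mug rim is at columns 132–233.

```bash
python3 - <<'E'
from h import *
W=read_camera("wrist"); 
print("mk",atz(W,320.8,259,146,True),atz(W,320.5,240.5,98,True))
c=cut_out("mug_in",W)[0]; print(c["box"])
yaw=state()["tcp_rot"][2]; e=state()["eef_pos"]
X=np.array([np.cos(yaw),np.sin(yaw)]);Y=np.array([np.sin(yaw),-np.cos(yaw)])
m=atz(W,320.8,259,146,True)
for q in (m[:2],[449,551]): d=np.array(q)-e[:2]; print(d@X,d@Y)
print("axes",X,Y)
# mug rim: blob in wrist at z=93
th=np.linspace(0,2*np.pi,36)
for c in ([362,456],[364,458],[360,454]):
  P=np.array([proj(W,[c[0]+39*np.cos(t),c[1]+39*np.sin(t),93],True) for t in th]); print(c,P.min(0),P.max(0))
E
```

```text
mk [449.15240927 550.07010217 146.        ] [448.78930476 550.65007833  98.        ]
[125.3, 187.7, 236.3, 283.5]
-6.492305440613803 2.0457284544875125
-5.754681132812292 2.6321147938090323
axes [-0.74070459  0.67183086] [0.67183086 0.74070459]
[362, 456] [131.25379911 193.02525257] [213.18153644 281.04251375]
[364, 458] [133.97508118 193.08247086] [216.40260684 281.27687664]
[360, 454] [128.55362101 192.97032582] [209.97575859 280.80730372]
```

>>> {"method": "jog_arm", "body": {"motion": [[[-6,2,25],0],[[-6,2,55],0],[[-6,2,85],0],[[-6,2,105],0],[[-6,2,105],0]]}}

```text
t: 2.45
eef_pos: [448.4, 549.2, 131.8]
tcp_rot: [-3.137, -0.0, 2.404]
ft_force: [0.3, 0.3, -0.5]
opening: 1.001
grip_force: 0.0
```

>>> {"method": "jog_arm", "body": {"motion": [[[0,0,0],0],[[0,0,0],0],[[0,0,0],0],[[0,0,0],0],[[0,0,0],0]], "grip": 0.8}}

```text
t: 2.95
eef_pos: [449.6, 550.0, 135.3]
tcp_rot: [3.141, 0.0, 2.404]
ft_force: [-0.4, -0.1, -0.8]
opening: 0.633
grip_force: 0.0
```

>>> {"method": "jog_arm", "body": {"motion": [[[0,0,0],0],[[0,0,0],0],[[0,0,0],0]], "grip": 1}}

```text
t: 3.25
eef_pos: [449.5, 549.9, 134.6]
tcp_rot: [-3.142, -0.0, 2.404]
ft_force: [0.0, 0.4, 0.6]
opening: 0.383
grip_force: 0.0
```

>>> {"method": "jog_arm", "body": {"motion": [[[0,0,0],0],[[0,0,0],0],[[0,0,0],0],[[0,0,0],0],[[0,0,0],0]]}}

```text
t: 3.75
eef_pos: [449.5, 549.9, 134.6]
tcp_rot: [-3.142, -0.0, 2.404]
ft_force: [0.7, 0.6, 0.0]
opening: 0.123
grip_force: 30.0
```

>>> {"method": "jog_arm", "body": {"motion": [[[0,0,0],0],[[0,0,0],0]]}}

```text
t: 3.95
eef_pos: [449.5, 549.9, 134.7]
tcp_rot: [3.141, -0.0, 2.404]
ft_force: [-0.6, 0.5, -0.2]
opening: 0.12
grip_force: 30.0
```

>>> {"method": "jog_arm", "body": {"motion": [[[0,0,-8],0],[[0,0,-25],0],[[0,0,-45],0],[[0,0,-65],0],[[0,0,-85],0]]}}

```text
t: 4.45
eef_pos: [449.5, 549.9, 221.1]
tcp_rot: [3.141, -0.0, 2.404]
ft_force: [0.9, -0.2, -0.4]
opening: 0.122
grip_force: 30.0
```

>>> {"method": "jog_arm", "body": {"motion": [[[0,0,-15],0],[[0,0,-30],0],[[0,0,-40],0],[[0,0,-40],0],[[0,0,-40],0]]}}

```text
t: 4.95
eef_pos: [449.4, 549.8, 259.2]
tcp_rot: [-3.141, -0.0, 2.404]
ft_force: [-0.5, -0.7, -0.7]
opening: 0.12
grip_force: 30.0
```

```bash
python3 - <<'E'
from h import *
s=state(); e=s["eef_pos"]; yaw=s["tcp_rot"][2]; print(s["t"],e,s["opening"],s["grip_force"])
S=read_camera("scene"); W=read_camera("wrist")
X=np.array([np.cos(yaw),np.sin(yaw)]);Y=np.array([np.sin(yaw),-np.cos(yaw)])
d=np.array([362.5,456.5])-e[:2]; print("to mug",d@X,d@Y)
for t in ["marker","screwdriver_yellow","screwdriver_red"]:
    for n,p in (("s",S),("w",W)):
        for c in cut_out(t,p)[:1]: print(t,n,c["p"],c["box"])
print("expect lower end",proj(S,[449.3,550.3,133.5]))
a=cv2.resize(S["img"][100:320,220:420],(500,550)); cv2.imwrite("pics/s2.png",a)
E
```

```text
4.95 [449.43009248 549.78206327 259.15096165] 0.12041044884965703 30.000007152557373
to mug 1.574564371723052 -127.49864726393825
marker s 0.88 [286.5, 115.9, 296.9, 218.5]
marker w 0.9 [306.2, 233.7, 332.1, 306.8]
screwdriver_yellow s 0.66 [284.1, 193.0, 288.8, 223.5]
screwdriver_red s 0.87 [271.5, 160.5, 284.0, 209.4]
screwdriver_red w 0.55 [307.7, 342.1, 329.4, 370.5]
expect lower end (np.float64(291.06305883022594), np.float64(216.50321224394358))
```

View pics/s2.png

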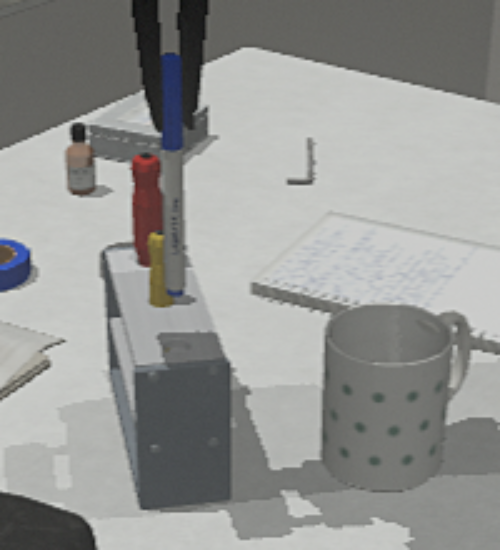

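The marker is out, hanging upright with its lower end at about z = 133 (scene pixel 291, 217). Both screwdrivers are still in place, so I'll move over the mug.

>>> {"method": "jog_arm", "body": {"motion": [[[0,-25,0],0],[[1,-60,0],0],[[1,-95,0],0],[[1.5,-118,0],0],[[1.5,-127,0],0]]}}

```text
t: 5.85
eef_pos: [361.8, 455.9, 260.2]
tcp_rot: [3.141, -0.0, 2.404]
ft_force: [0.8, 0.2, -0.5]
opening: 0.12
grip_force: 30.0
```

>>> {"method": "jog_arm", "body": {"motion": [[[0,0,0],0],[[0,0,0],0]]}}

```text
t: 6.05
eef_pos: [363.7, 457.7, 259.8]
tcp_rot: [3.141, 0.0, 2.404]
ft_force: [0.0, 0.7, -0.3]
opening: 0.121
grip_force: 30.0
```

```bash
python3 - <<'E'
from h import *
s=state(); e=s["eef_pos"]; print(s["t"],e,s["opening"],s["grip_force"])
S=read_camera("scene"); W=read_camera("wrist")
for t in ["marker","mug_in"]:
    for n,p in (("s",S),("w",W)):
        for c in cut_out(t,p)[:1]: print(t,n,c["p"],c["box"])
a=cv2.resize(S["img"][100:320,270:430],(400,550)); b=cv2.resize(W["img"][180:400,240:400],(400,550)); cv2.imwrite("pics/s3.png",cv2.hconcat([a,b]))
E
```

```text
6.05 [363.74799781 457.66723447 259.8025622 ] 0.120878803412319 29.999976754188538
marker s 0.98 [373.1, 112.6, 385.8, 209.3]
marker w 0.94 [309.6, 234.5, 330.8, 304.9]
mug_in s 0.77 [348.4, 221.4, 408.7, 294.1]
mug_in w 0.9 [247.1, 177.8, 359.4, 269.9]
```

View pics/s3.png

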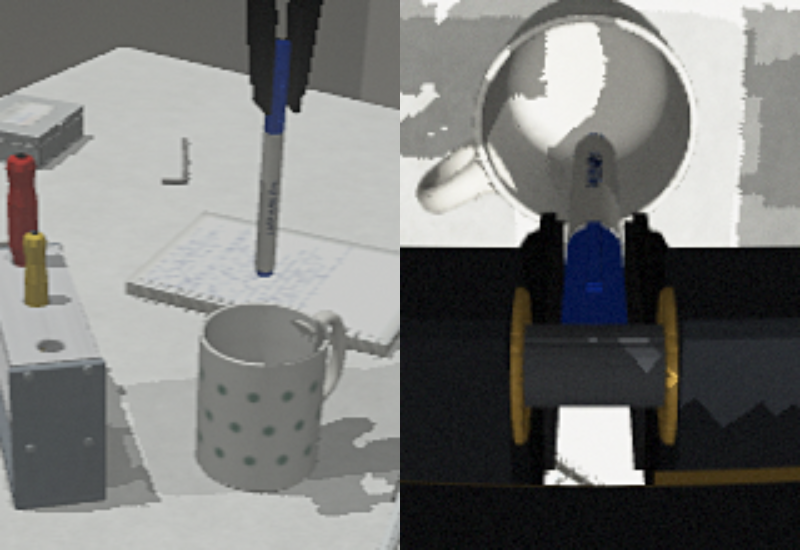

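```bash
python3 - <<'E'
from h import *
S=read_camera("scene"); W=read_camera("wrist")
for z in (134,272): print(proj(S,[363.5,457.7,z]),proj(W,[363.5,457.7,z],True))
# seen low end: scene (264/2.5+270, 271/2.5+100)
print(264/2.5+270,273/2.5+100, atz(S,375.6,208.7,134), atz(W,240+594/2.5-160, 180+145/2.5,134,True))
# mug from wrist: rim box crop x 476-694 (second panel), y 12-228
u=240+(585-400)/2.5; v=180+118/2.5; print("mug", atz(W,u,v,93,True))
E
```

```text
(np.float64(377.27852574012854), np.float64(208.85733006079346)) (np.float64(318.45113995659455), np.float64(237.83487559583426))
(np.float64(383.69083074987316), np.float64(115.28471328758451)) (np.float64(319.1775122945661), np.float64(321.08591161723075))
375.6 209.2 [365.7107543  458.72352975 134.        ] [363.16381416 457.14109559 134.        ]
mug [361.51501772 454.45489117  93.        ]
```

The lower end hangs within about 3 mm of the mug axis and the marker is vertical. I'll lower it with a 3 mm correction.

>>> {"method": "jog_arm", "body": {"motion": [[[0,-3,15],0],[[0,-3,40],0],[[0,-3,65],0],[[0,-3,85],0],[[0,-3,100],0]]}}

```text
t: 6.95
eef_pos: [360.8, 454.6, 158.3]
tcp_rot: [-3.141, -0.0, 2.404]
ft_force: [0.4, 0.7, 0.0]
opening: 0.122
grip_force: 30.0
```

>>> {"method": "jog_arm", "body": {"motion": [[[0,0,10],0],[[0,0,18],0],[[0,0,22],0],[[0,0,22],0],[[0,0,22],0]]}}

```text
t: 7.45
eef_pos: [361.1, 454.9, 138.1]
tcp_rot: [3.141, 0.0, 2.404]
ft_force: [0.1, 0.1, -1.1]
opening: 0.121
grip_force: 30.0
```

>>> {"method": "jog_arm", "body": {"motion": [[[0,0,2],0],[[0,0,2],0],[[0,0,2],0],[[0,0,2],0],[[0,0,2],0]], "grip": 0.7}}

```text
t: 7.95
eef_pos: [361.0, 454.8, 135.7]
tcp_rot: [3.141, -0.0, 2.404]
ft_force: [-0.1, 0.8, 0.3]
opening: 0.301
grip_force: 0.0
```

>>> {"method": "jog_arm", "body": {"motion": [[[0,0,0],0],[[0,0,0],0],[[0,0,0],0],[[0,0,0],0],[[0,0,0],0]], "grip": 0}}

```text
t: 8.45
eef_pos: [361.0, 454.8, 135.6]
tcp_rot: [3.142, -0.0, 2.404]
ft_force: [0.0, -0.4, -0.1]
opening: 0.667
grip_force: 0.0
```

>>> {"method": "jog_arm", "body": {"motion": [[[0,0,0],0],[[0,0,0],0],[[0,0,0],0],[[0,0,0],0],[[0,0,0],0]]}}

```text
t: 8.95
eef_pos: [361.0, 454.8, 135.7]
tcp_rot: [3.141, -0.0, 2.404]
ft_force: [0.2, -0.2, -0.0]
opening: 0.993
grip_force: 0.0
```

```bash
python3 - <<'E'
from h import *
s=state(); print(s["t"],s["eef_pos"],s["opening"],s["ft_force"])
S=read_camera("scene"); W=read_camera("wrist")
a=cv2.resize(S["img"][100:320,270:430],(400,550)); b=cv2.resize(W["img"][180:400,240:400],(400,550)); cv2.imwrite("pics/s4.png",cv2.hconcat([a,b]))
E
```

```text
8.95 [360.96364599 454.77400125 135.65878041] 0.9927970843129462 [ 0.19015287 -0.2329134  -0.00275802]
```

View pics/s4.png

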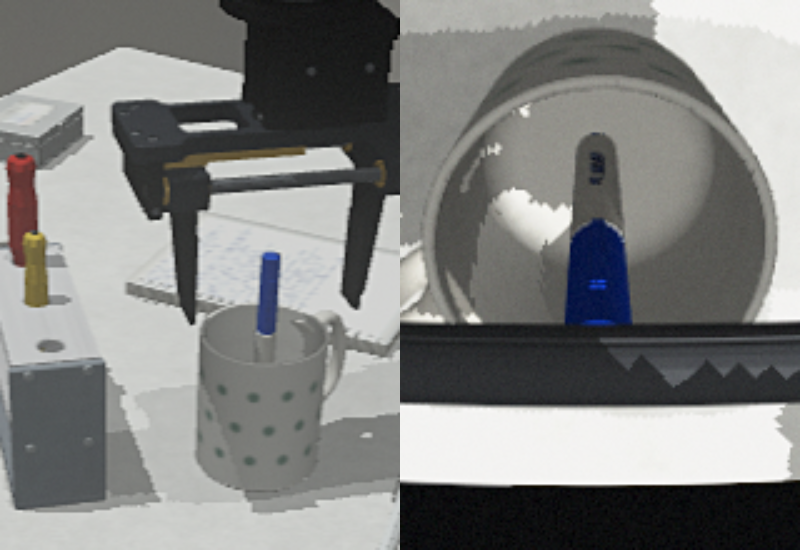

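The released marker stands nearly upright in the middle of the mug (cap at crop pixel 268, 290) and clear of the fingers. Now I'll retreat upward.

>>> {"method": "jog_arm", "body": {"motion": [[[0,0,-10],0],[[0,0,-30],0],[[0,0,-60],0],[[0,0,-95],0],[[0,0,-130],0]]}}

```text
t: 9.55
eef_pos: [360.8, 454.6, 267.7]
tcp_rot: [3.141, -0.0, 2.404]
ft_force: [0.7, 0.8, -0.0]
opening: 0.994
grip_force: 0.0
```

>>> {"method": "jog_arm", "body": {"motion": [[[0,0,0],0],[[0,0,0],0],[[0,0,0],0],[[0,0,0],0],[[0,0,0],0]]}}

```text
t: 10.05
eef_pos: [360.9, 454.6, 264.8]
tcp_rot: [-3.14, -0.0, 2.404]
ft_force: [0.0, 0.4, 1.1]
opening: 1.001
grip_force: 0.0
```

```bash
python3 - <<'E'
from h import *
S=read_camera("scene"); W=read_camera("wrist"); print(state()["eef_pos"])
a=cv2.resize(S["img"][100:320,270:430],(400,550)); b=cv2.resize(W["img"][180:400,240:400],(400,550)); cv2.imwrite("pics/s5.png",cv2.hconcat([a,b]))
E
```

```text
[360.91349859 454.70258677 265.09205615]
```

View pics/s5.png

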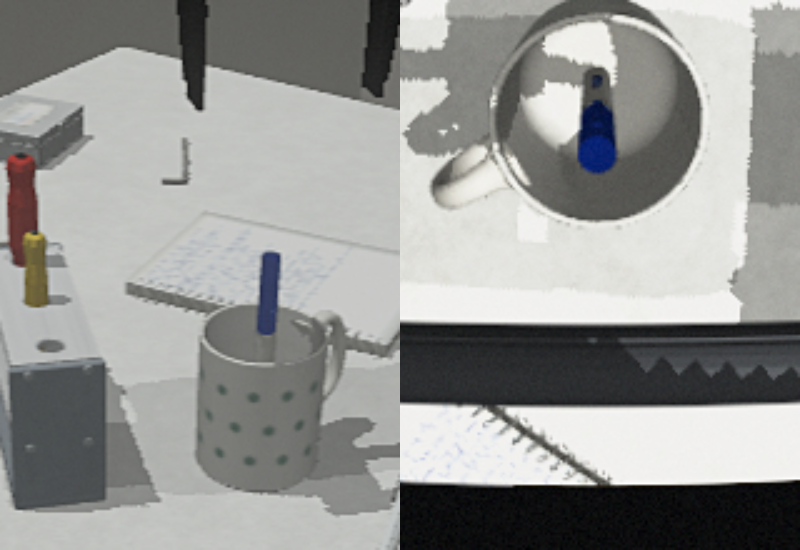

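The marker stands still in the middle of the mug, and the gripper is well clear. The mug and both screwdrivers have not moved.

```bash
python3 -c "
from cell import job_done; print(job_done())"
```

```text
the job is handed in; nothing more can be done
None
```

I've handed in the job: the last pictures show the marker standing cap up in the mug, with the mug and both screwdrivers where they were. The hand-in call did not report whether it passed.

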